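Put a bottle away in the clip-top canister and clamp its lid

TASK

Put the brown bottle that stands on the open counter into the leaning metal clip-top canister, bottom first and all the way down. Then shut the lid fully, and after that swing the wire bail up over the lid until it has gone over the hump on top and clamps the lid shut. Leave the soap, the stamp and the brass weight where they stand.

Things in the scene. Friction and masses are not known exactly. Their poses are not given: they have to be found in the camera images.
- stand: wooden wedge stand, 160 x 124 mm, that carries the leaning canister; fixed to the counter. Origin on the counter under its middle; its x axis points away from the side to which the canister leans, z is up
- canister: round aluminium clip-top canister, outer diameter 104 mm, inner 96, 136 mm high, inner floor 5 mm above its bottom; fixed on the stand, leaning 32 deg (0.56 rad) to the stand's -x, towards the robot. Origin: centre of its bottom; z along its leaning axis out of the mouth, y level and parallel to the hinges of lid and bail, x up and back towards the lid's hinge
- canister_mouth (a point): centre of the canister's mouth, on its axis, level with the rim (136 mm from the bottom); axes as the canister's
- lid (a joint): angle of the lid in rad: 0 = shut on the rim, about 2 = open and standing up behind the mouth, limit 2.25. The hinge is stiff (0.15 N m): the lid stays where it is left and has to be pushed shut
- lid_hinge (a point): middle of the lid's hinge, at the rear of the rim: 56 mm in the canister's +x from the mouth's centre; axis along the canister's y. Axes turn with the lid: from the hinge the lid reaches along -x, and z points out of its outer (top) side
- lid_front (a point): outermost edge of the lid: 110 mm from the hinge along the lid's -x, 6 mm along its z. The lid is a 108 mm disc with a rim 13 mm thick; a dome 64 mm wide rises in its middle to 25 mm, a centre piece 37 mm wide to 37 mm, with a round steel hump across it (along y, top 48 mm above the rim plane), which the bail has to pass
- bail (a joint): angle of the wire bail in rad: 0 = hanging in front, arms 1.66 rad (95 deg) forward from the canister's axis; grows as it swings up over the lid; 1.66 = on top of the hump; behind it, at 1.75 to 1.86 (end stop), clamped. Pivot friction 0.1 N m holds it where it is left. From 1.5 to 1.75, over the shut lid, the wire stretches and the tab needs 5 to 15 N; then it snaps behind the hump and stays
- bail_pivot (a point): middle of the bail's hinge line: on the canister's axis 110 mm from its bottom; axis along the canister's y. Axes turn with the bail: z points from the pivot out to the tab. The bail's two arms stand 63 mm to either side, its cross bar (6 mm wire) 74 mm from the pivot
- bail_tab (a point): grip point of the bail's flat steel tab, 103 mm from the pivot. The tab starts at the cross bar and reaches outward from 76 to 122 mm; it is 30 mm wide (along y; 34 mm over its two raised ribs) and 8 mm thick; axes as bail_pivot's
- tincture_bottle: brown bottle with a pale cap, the only bottle standing on the open counter: 122 mm high, round, 41 mm in diameter up to 104 mm, the cap above it 29 mm; about 0.15 kg. Origin at the centre of its bottom, z up through the cap
- soap: white wrapped soap, 48 x 48 x 26 mm, origin at the centre of its underside; leave it
- stamp: wooden hand stamp, 29 x 40 x 68 mm, origin at the centre of its underside; leave it
- brass_weight: brass knob weight, 29 mm in diameter, 45 mm high, origin at the centre of its underside; leave it
Things that resemble listed ones, but are neither listed nor needed, are in the scene too. What is shaped like the tincture_bottle but blue is not meant.

How it is judged (in metres and radians):
On the way, in this order (a step that is already met when the one before it is completed fails the run):
1. the bottle is in the canister, bottom first and down on its floor (z of tincture_bottle in the frame of canister between -0.005 and 0.03 m and x of tincture_bottle in the frame of canister between -0.048 and 0.048 m and y of tincture_bottle in the frame of canister between -0.048 and 0.048 m), for 0.2 s.
2. the lid is shut while the bail is not yet over it (value of joint lid below 0.06 rad and value of joint bail below 1.5 rad), for 0.2 s.
3. the bail is behind the hump (value of joint bail above 1.72 rad), for 0.2 s.
At the end, for the whole second after the job is handed in: the bottle rests in the canister, its bottom within 30 mm of the canister's; the lid is shut to within 0.03 rad; the bail stands behind the hump (beyond 1.72 rad) and stays there when let go (all of step 1 and value of joint bail above 1.72 rad and value of joint lid below 0.03 rad and linear speed of tincture_bottle below 0.05 m/s); the robot touches nothing.
It fails at once if the soap, the stamp or the brass weight was pushed more than 40 mm away (distance of any of soap, stamp, brass_weight from where it was at the start of the episode above 0.04 m).
It also fails if it takes over 67 s, if anything falls off the work surface, if the arm or the gripper's body presses on something with over 40 N, if the wrist force passes 120 N, or if a joint passes its speed limit or range.

ROBOT

A 6-joint arm with a two-finger parallel gripper is mounted at the origin on a cart in front of the work surface, level with it; the furniture and walls round the work are solid. World frame = base frame: x ahead of the robot, y to its left, z up, the work surface at z = 0. Lengths are in m, angles in degrees, forces in N, time in s.
With the tool pointing down it reaches from about 0.25 to 0.725 m from the base axis. Payload 9.7 kg.
Tool frame: the origin (TCP) lies midway between the tips of the shut fingers; the grasp point (between the pads) lies 19 mm behind it; z points along the fingers, y is the line along which they close (so a half turn about z gives the same grasp; the last joint's range is limited). The gripper opens to 85 mm and grips with 20 to 120 N. Pads are 22 mm wide; open, the fingers measure 114 mm over their backs; the gripper's body (76 mm by 85 mm) begins 54 mm behind the grasp point. The pads swing forward as they close: fully open they stand 13 mm farther back than shut.
Start: joints at [75.516, 4.979, 10.078, 95.1, 0, 90], TCP at [0.138, 0.533, 0.231] pointing down, gripper open.
Joint ranges: [-179.16, 179.16], [-48.56, 103.87], [-65.8, 70.77], [-126.05, 130.52], [-82.76, 87.17], [-180, 180]. Speed limits (degrees/s): [127.2, 127.2, 147.25, 180, 180, 180].

INTERFACE

Orientations are given as [roll, pitch, yaw] about the fixed x, y, z axes, in that order (R = Rz(yaw) Ry(pitch) Rx(roll)).
In Python, from workcell import * gives the robot as it stands.
- The arm moves only by the tool servo_tool, never from a script. Its argument "moves" is a list of rows, each a list of 4 numbers: the shift along the world's x, y, z in cm, then the turn about the world's z in rad. A call has 1 to 20 rows; each row is the pose to reach, as a shift and turn from the pose commanded when the call began; what a row does not reach only later rows make up. A row lasts 1/12 s, in which the tool goes at most 41.7 mm and 7.16 degrees, less where a joint would pass 70% of its speed; a pose out of reach is approached as far as the arm can. A call with a gripper value outside its range is refused whole. "claw" is the closure, from 0 (fully open) to 1 (shut), set as the call begins (left out, the last holds). The fingers move at their own pace and stop on an object; "force" is the grip in N (left out, the last holds). Time passes only in rows, so rows that repeat a pose let the fingers close. It gives the time, the measured TCP pose, the force, the opening and the grip force at its end, in the units of the state.
- get_obs(): the state, without advancing time (a new reading comes with each control period).
- camera(name): name is "side" or "top" or "wrist"; returns the picture (420x560x3 uint8, red, green, blue); there is no depth.
- get_calibration(name): a dict with "fx", "fy", "cx", "cy" (pixels), "k1" (the pictures are not rectified: a ray, as slopes to the right and down, at radius r is drawn at 1 + k1 r^2 times it, then the intrinsics apply), "rvec" (rotation vector, rad) and "tvec" (3), from world to camera coordinates, as OpenCV has them; the wrist camera has in their place "tool_from_camera" (4x4, takes a point from camera to tool coordinates, whose origin is the TCP and whose axes are the flange's). Camera axes: x right, y down, z forward; pixel columns grow to the right and rows downward; lengths in m; the calibration is good to about 2 mm. A picture is of the moment at which its call begins: read the wrist's pose just before it. get_calibration takes no time and is no camera call.
- job_done(): hands the job in; it is judged then, once.
The state is a dict: "time": time; "q": joint angles; "qd": joint speeds; "joint_efforts": joint torques, N m; "ee_pos": TCP position; "tcp_rot": TCP orientation; "wrist_force": force on the tool from outside, world axes, zero at the start; "torque": the same for the moment, N m; "opening": finger opening in m; "grasp_force": force on a finger pad.
Only numpy, scipy, OpenCV 4.12 (cv2) and the standard library are available. Lean on these libraries where they do the work, as an engineer would, in place of code of your own. Each camera call takes 0.05 s, during which the arm holds its last target. There are 200 camera calls.

## Working session

There is one attempt and no reset: what is moved stays moved. The work goes in short steps, Python scripts to look and compute and a tool call to move; the robot and the scene stay as the last step left them, time stands still between calls to the robot, and variables do not carry over. Pictures are saved under pics/ and viewed, at most 10 in all, crops included, and the job is handed in when it is done.

Besides the shell and the picture viewer there is one more tool, called after "Call:" as name(argument=value, ...), one argument or row to a line, values as JSON. servo_tool: Moves the arm, as the interface text tells. Its arguments: {"type":"object","properties":{"moves":{"type":"array","items":{"type":"array","items":{"type":"number"}}},"claw":{"type":"number"},"force":{"type":"number"}},"required":["moves"]}

```bash
ls; mkdir -p pics; python3 - <<'E'
from workcell import *
import cv2,numpy as np
o=get_obs();print(o)
for n in("side","top"):
    c=camera(n);cv2.imwrite(f"pics/{n}0.png",c[:,:,::-1]);print(n,get_calibration(n))
print(get_calibration("wrist"))
E
```

```text
pics
{'time': 0.0, 'q': array([7.55144319e+01, 5.00819486e+00, 1.00363920e+01, 9.50985426e+01,
       6.70835270e-04, 9.00029959e+01]), 'qd': array([-0.01497739, -0.08896339,  0.0374958 , -0.02897231, -0.10588901,
       -0.01870793]), 'joint_efforts': array([-1.60293890e-03, -5.20380235e+01,  4.64810300e+01,  1.61416736e-02,
       -1.62876981e-04, -1.64419390e-06]), 'ee_pos': array([0.13751821, 0.53230988, 0.23062829]), 'tcp_rot': array([-1.79929654e+02, -6.67156487e-04,  1.65511435e+02]), 'wrist_force': array([-0.01831598, -0.15331754, -0.10241916]), 'torque': array([-0.04278698, -0.0418069 ,  0.04406813]), 'grasp_force': 0.0, 'opening': 0.08539308502278067}
side {'fx': 478.0616750239213, 'fy': 478.0616750239213, 'cx': 284.9672385790681, 'cy': 207.41020975399098, 'k1': 0.02066708365645184, 'rvec': array([ 2.1403743 , -0.33653716,  0.17219511]), 'tvec': array([-0.53554399,  0.20805899,  0.81715768])}
top {'fx': 499.07968415383687, 'fy': 499.07968415383687, 'cx': 280.66844183384745, 'cy': 209.63422687515558, 'k1': -0.1035887938166638, 'rvec': array([ 2.19746313, -2.15981284,  0.04381355]), 'tvec': array([0.01471922, 0.54236553, 1.13083226])}
{'fx': 298.7865056633811, 'fy': 298.7865056633811, 'cx': 279.3383546588757, 'cy': 210.6300891139056, 'k1': -0.034584827046362863, 'tool_from_camera': array([[ 7.21704764e-04, -9.62446454e-01, -2.71470628e-01,
         6.83533350e-02],
       [ 9.99999265e-01,  4.30074626e-04,  1.13375225e-03,
         7.18629827e-04],
       [-9.74423203e-04, -2.71471247e-01,  9.62446057e-01,
        -1.42646335e-01],
       [ 0.00000000e+00,  0.00000000e+00,  0.00000000e+00,
         1.00000000e+00]])}
```

View pics/side0.png

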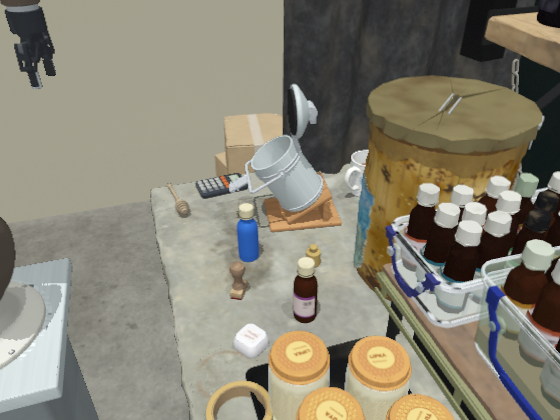

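View pics/top0.png

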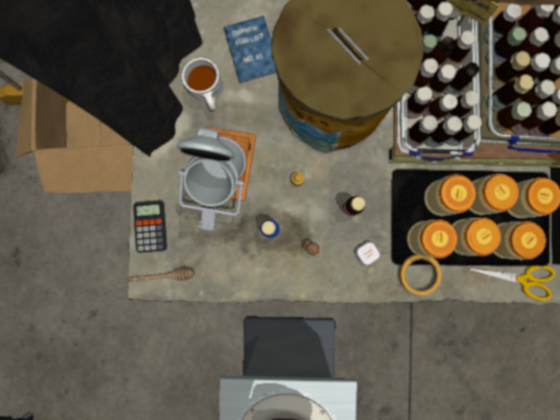

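The pictures show the canister upper left (top ~(212,180), side ~(285,175)) and the brown bottle at top (355,205), side (305,290). The distractor blue bottle is at top (269,228). I'll zoom in on the canister.

```bash
cat > h.py <<'E'
import numpy as np,cv2
from workcell import *
def proj(n,P):
    c=get_calibration(n);K=np.array([[c['fx'],0,c['cx']],[0,c['fy'],c['cy']],[0,0,1.]])
    return cv2.projectPoints(np.asarray(P,float).reshape(-1,1,3),c['rvec'],c['tvec'],K,np.array([c['k1'],0,0,0]))[0][:,0]
def ray(n,px):
    c=get_calibration(n);K=np.array([[c['fx'],0,c['cx']],[0,c['fy'],c['cy']],[0,0,1.]])
    u=cv2.undistortPoints(np.array([[px]],float),K,np.array([c['k1'],0,0,0]))[0,0]
    R=cv2.Rodrigues(c['rvec'])[0];return -R.T@c['tvec'],R.T@np.r_[u,1]
def atz(n,px,z):
    o,d=ray(n,px);return o+d*(z-o[2])/d[2]
E
python3 - <<'E'
from h import *
s=cv2.imread("pics/side0.png");t=cv2.imread("pics/top0.png")
a=cv2.resize(s[80:230,225:345],None,fx=4,fy=4,interpolation=2)[:600]
b=cv2.resize(t[120:240,165:265],None,fx=5,fy=5,interpolation=2)
cv2.imwrite("pics/sc.png",a);cv2.imwrite("pics/tc.png",b)
for nm,p,z in[("cap",(355,205),.122),("mouth~",(210,183),.17),("blue",(269,228),.122),("soap",(368,253),.02),("stamp",(311,247),.06),("brass",(297,179),.04),("blackcorner0",(152,152),0)]:print(nm,atz("top",p,z))
print(atz("side",(305,318),0),atz("side",(306,264),.122))
E
```

```text
cap [ 0.54775588 -0.13344497  0.122     ]
mouth~ [0.58378526 0.16368727 0.17      ]
blue [0.49668632 0.04534006 0.122     ]
soap [ 0.44599959 -0.17711541  0.02      ]
stamp [ 0.45799194 -0.04520817  0.06      ]
brass [ 0.61066156 -0.01214478  0.04      ]
blackcorner0 [0.67575622 0.33395161 0.        ]
[ 0.5503976  -0.15175984  0.        ] [ 0.55026837 -0.15044428  0.122     ]
```

View pics/sc.png

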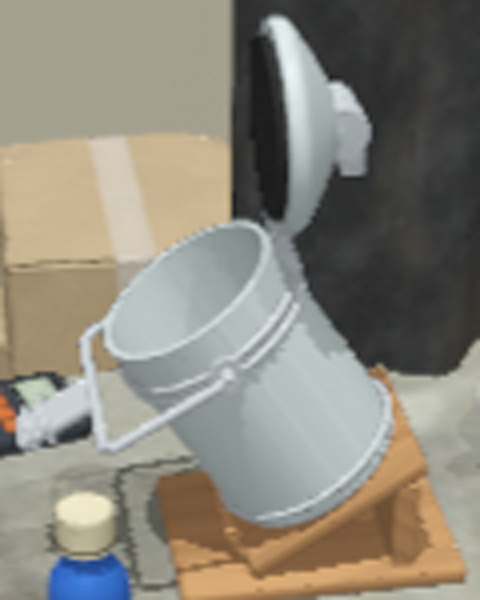

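View pics/tc.png

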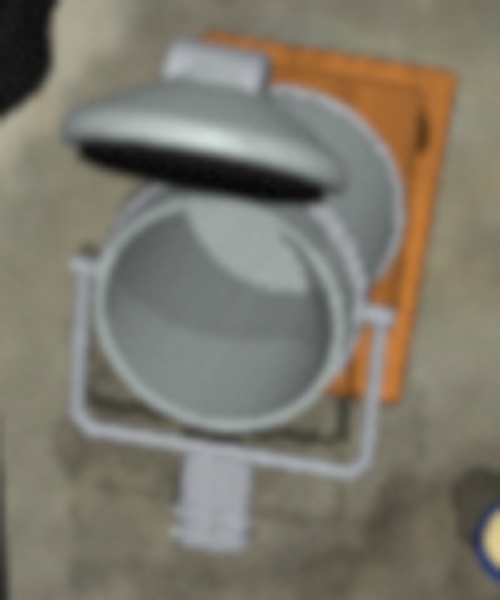

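```bash
cat >> h.py <<'E'
from scipy.optimize import least_squares
def canR(yaw,lean=np.radians(32)):
    c,s=np.cos(yaw),np.sin(yaw);Rz=np.array([[c,-s,0],[s,c,0],[0,0,1]])
    X=np.array([np.cos(lean),0,np.sin(lean)]);Z=np.array([-np.sin(lean),0,np.cos(lean)])
    return Rz@np.array([X,[0,1,0],Z]).T
def can(p,P): return np.asarray(p[:3])+np.asarray(P,float).reshape(-1,3)@canR(p[3]).T
def bail(th,r,y=0,n=0):
    a=1.66-th; d=np.array([-np.sin(a),0,np.cos(a)]);m=np.array([d[2],0,-d[0]])
    return np.array([0,y,.110])+r*d+n*m
def lid(th,r,y=0,n=0):
    d=np.array([-np.cos(th),0,np.sin(th)]);m=np.array([np.sin(th),0,np.cos(th)])
    return np.array([.056,y,.136])+r*d+n*m
E
python3 - <<'E'
from h import *
a=np.linspace(0,2*np.pi,361)
rim=np.c_[.052*np.cos(a),.052*np.sin(a),0*a+.136]; base=rim*[1,1,0]
def ld(th): return np.array([lid(th,.056+.054*np.cos(t),.054*np.sin(t),.006) for t in a[::4]])
S=lambda x,y:np.array([225+x/4-.4,80+y/4-.4]);T=lambda x,y:np.array([165+x/5-.4,120+y/5-.4])
def res(p):
    f=lambda n,P:proj(n,can(p,P)); r=[]
    th,lt=p[4],p[5]
    for n,P,q in[("side",[0,-.063,.11],S(228,374)),("side",bail(th,.074,-.063),S(103,448)),("side",bail(th,.074,.063),S(86,340)),("side",bail(th,.122),S(20,435)),
      ("top",[0,.063,.11],T(85,262)),("top",[0,-.063,.11],T(380,315)),("top",bail(th,.074,.063),T(78,425)),("top",bail(th,.074,-.063),T(362,470)),("top",bail(th,.122),T(210,546))]:
        r+=list(f(n,P)[0]-q)
    R=f("side",rim);r+=[R[:,0].min()-S(104,0)[0],R[:,1].min()-S(0,221)[1],R[:,1].max()-S(0,361)[1],R[:,0].max()-S(271,0)[0]]
    R=f("top",rim);r+=[R[:,0].min()-T(95,0)[0],R[:,1].max()-T(0,433)[1],R[:,0].max()-T(347,0)[0]]
    R=f("top",base);r+=[R[:,0].max()-T(403,0)[0]]
    R=f("side",base);r+=[R[:,1].max()-S(0,525)[1],R[:,0].max()-S(391,0)[0]]
    R=f("side",ld(lt));r+=[R[:,1].min()-S(0,15)[1]]
    R=f("top",ld(lt));r+=[R[:,0].min()-T(64,0)[0],R[:,0].max()-T(347,0)[0]]
    return np.array(r)
s=least_squares(res,[.65,.16,.04,-.1,0,2],loss='soft_l1')
print(s.x.round(4));print(res(s.x).round(1))
p=s.x;np.save("p.npy",p)
for nm,P in[("mouth",[0,0,.136]),("tab",bail(p[4],.103)),("tabend",bail(p[4],.122)),("lidtop",lid(p[5],.11,0,.006)),("hinge",lid(0,0)),("lip",[-.052,0,.136])]:print(nm,can(p,P).round(4))
# bottle
im={n:cv2.imread(f"pics/{n}0.png") for n in("side","top")}
for n,(x0,x1,y0,y1) in dict(side=(288,325,255,326),top=(335,375,188,222)).items():
    h=cv2.cvtColor(im[n][y0:y1,x0:x1],cv2.COLOR_BGR2HSV)
    m=(h[:,:,2]<75); ys,xs=np.nonzero(m);print(n,"dark",np.percentile(xs,[1,50,99])+x0,np.percentile(ys,[1,50,99])+y0)
    m=(h[:,:,2]>150)&(h[:,:,0]>12)&(h[:,:,0]<35)&(h[:,:,1]>50); ys,xs=np.nonzero(m);print("cap",np.percentile(xs,[1,50,99])+x0,np.percentile(ys,[1,50,99])+y0)
for q in([.55,-.135],[.55,-.15]):
    for n in("side","top"):print(q,n,proj(n,[[*q,0],[*q,.104],[*q,.122]]).round(0).tolist())
cv2.imwrite("pics/b.png",np.hstack([cv2.resize(im["side"][250:330,265:345],(400,400)),cv2.resize(im["top"][170:250,315:395],(400,400))]))
E
```

```text
[ 0.6564  0.1574  0.0479 -0.1556  0.1289  2.1507]
[-0.   1.4  0.4  1.  -0.6 -1.1 -0.2 -0.   0.   0.4  0.4 -0.1 -0.4 -0.6
  0.4  0.5  0.2 -0.3 -0.5 -0.8 -0.9 -0.7 -0.4 -0.7 -0.6 -0.1  1.2  1.3
  0.1 -0.3  0.5]
mouth [[0.5852 0.1686 0.1632]]
tab [[0.5104 0.1803 0.0901]]
tabend [[0.4941 0.1828 0.0807]]
lidtop [[0.6403 0.1599 0.3027]]
hinge [[0.6321 0.1612 0.1929]]
lip [[0.5416 0.1754 0.1357]]
side dark [294. 306. 316.] [277. 290. 322.]
cap [298.   312.   317.24] [255. 260. 277.]
top dark [340. 348. 360.] [196.85 208.   214.15]
cap [352. 358. 364.] [197. 203. 209.]
[0.55, -0.135] side [[302.0, 311.0], [302.0, 267.0], [303.0, 258.0]]
[0.55, -0.135] top [[349.0, 208.0], [355.0, 205.0], [356.0, 204.0]]
[0.55, -0.15] side [[304.0, 317.0], [306.0, 272.0], [306.0, 264.0]]
[0.55, -0.15] top [[355.0, 208.0], [362.0, 205.0], [363.0, 204.0]]
```

View pics/b.png

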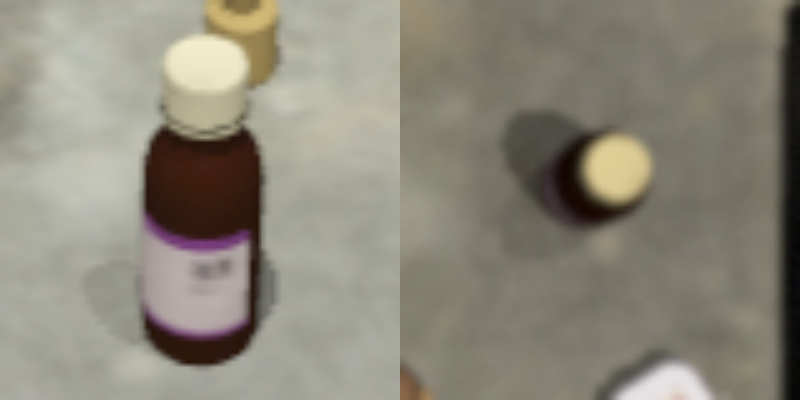

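The model fits both views to about 1 px, so the canister pose is good. The bottle is at about (0.552, -0.143). I'll first raise the hanging bail to about 0.5 rad, because it would be hard to reach from above once the lid is shut. First move is above the tab.

Call:
servo_tool(
  moves=[
    [36.5, -35.2, 0, 0.098],
    [36.5, -35.2, 0, 0.098],
    [36.5, -35.2, 0, 0.098],
    [36.5, -35.2, 0, 0.098],
    [36.5, -35.2, 0, 0.098],
    [36.5, -35.2, 0, 0.098],
    [36.5, -35.2, 0, 0.098],
    [36.5, -35.2, 0, 0.098],
    [36.5, -35.2, 0, 0.098],
    [36.5, -35.2, 0, 0.098],
    [36.5, -35.2, 0, 0.098],
    [36.5, -35.2, 0, 0.098],
    [36.5, -35.2, 0, 0.098],
    [36.5, -35.2, 0, 0.098],
    [36.5, -35.2, 0, 0.098],
    [36.5, -35.2, 0, 0.098],
    [36.5, -35.2, 0, 0.098],
  ],
  claw=0,
  force=30,
)

```text
time: 1.52
ee_pos: [0.5018, 0.1815, 0.2314]
tcp_rot: [180.0, -0.0, 171.2]
wrist_force: [-0.2, 0.8, -0.0]
opening: 0.0857
grasp_force: 0.0
```

```bash
python3 - <<'E'
from h import *
o=get_obs();print(o['time'],o['q'].round(1),o['ee_pos'].round(4),o['tcp_rot'].round(2))
w=camera("wrist")
p=np.load("p.npy")
c=get_calibration("wrist");from scipy.spatial.transform import Rotation as Ro
Rt=Ro.from_euler('xyz',o['tcp_rot'],degrees=True).as_matrix();T=np.eye(4);T[:3,:3]=Rt;T[:3,3]=o['ee_pos']
M=np.linalg.inv(T@c['tool_from_camera'])
K=np.array([[c['fx'],0,c['cx']],[0,c['fy'],c['cy']],[0,0,1.]])
a=np.linspace(0,6.28,60)
for P,col in[(np.c_[.052*np.cos(a),.052*np.sin(a),0*a+.136],(0,0,255)),(np.array([bail(p[4],r,y) for r,y in[(.122,.015),(.122,-.015),(.076,-.015),(.074,-.063),(0,-.063)]]),(0,255,0)),(np.array([bail(p[4],r,y) for r,y in[(.122,0),(.103,0)]]),(255,0,0))]:
    q=cv2.projectPoints(can(p,P).reshape(-1,1,3),cv2.Rodrigues(M[:3,:3])[0],M[:3,3],K,np.array([c['k1'],0,0,0]))[0][:,0]
    im=w;cv2.polylines(im,[q.astype(int)],False,col[::-1],1)
cv2.imwrite("pics/w1.png",w[:,:,::-1])
for th in(p[4],.3,.5):
  for r in(.103,.112):print(th,r,can(p,bail(th,r)).round(4))
E
```

```text
1.5167 [19.9  2.7  7.7 95.   0.  28.7] [0.5018 0.1815 0.2314] [179.99  -0.   171.23]
0.12888663682805082 0.103 [[0.5104 0.1803 0.0901]]
0.12888663682805082 0.112 [[0.5027 0.1815 0.0856]]
0.3 0.103 [[0.5031 0.1814 0.1061]]
0.3 0.112 [[0.4947 0.1827 0.103 ]]
0.5 0.103 [[0.4981 0.1822 0.126 ]]
0.5 0.112 [[0.4893 0.1836 0.1247]]
```

View pics/w1.png

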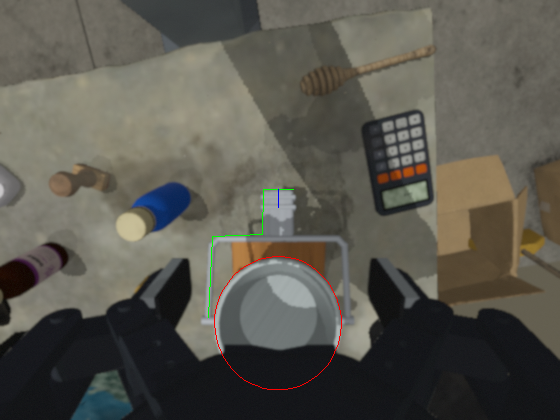

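The wrist view confirms the model: the overlay sits on the rim and tab at (278,200). Next I'll descend and grip the tab.

Call:
servo_tool(
  moves=[
    [0, 0, -3, 0],
    [0, 0, -6, 0],
    [0, 0, -9, 0],
    [0, 0, -11, 0],
    [0, 0, -13, 0],
    [0, 0, -14.5, 0],
    [0, 0, -15.7, 0],
    [0, 0, -15.7, 0],
    [0, 0, -15.7, 0],
  ],
)

```text
time: 2.32
ee_pos: [0.5021, 0.1809, 0.0744]
tcp_rot: [-180.0, -0.0, 171.2]
wrist_force: [-0.4, 1.1, -0.1]
opening: 0.0856
grasp_force: 0.0
```

Call:
servo_tool(
  moves=[
    [0, 0, 0, 0],
    [0, 0, 0, 0],
    [0, 0, 0, 0],
    [0, 0, 0, 0],
    [0, 0, 0, 0],
    [0, 0, 0, 0],
    [0, 0, 0, 0],
    [0, 0, 0, 0],
    [0, 0, 0, 0],
    [0, 0, 0, 0],
  ],
  claw=1,
  force=25,
)

```text
time: 3.15
ee_pos: [0.5029, 0.1798, 0.0746]
tcp_rot: [-179.9, 0.1, 171.1]
wrist_force: [1.3, -5.9, 2.4]
opening: 0.0294
grasp_force: 29.7
```

Call:
servo_tool(
  moves=[
    [-0.2, 0, 0.4, 0],
    [-0.5, 0.1, 0.9, 0],
    [-0.8, 0.1, 1.7, 0],
    [-1.0, 0.1, 2.4, 0],
    [-1.2, 0.2, 3.1, 0],
    [-1.3, 0.2, 3.9, 0],
    [-1.3, 0.2, 4.2, 0],
    [-1.3, 0.2, 4.2, 0],
  ],
)

```text
time: 3.82
ee_pos: [0.4891, 0.182, 0.1168]
tcp_rot: [-179.9, -0.0, 171.1]
wrist_force: [0.9, -4.9, -1.2]
opening: 0.0294
grasp_force: 27.4
```

Call:
servo_tool(
  moves=[
    [0, 0, 0, 0],
    [0, 0, 0, 0],
    [0, 0, 0, 0],
    [0, 0, 0, 0],
    [0, 0, 2, 0],
    [0, 0, 5, 0],
    [0, 0, 9, 0],
    [0, 0, 12, 0],
    [0, -1, 12, 0],
  ],
  claw=0,
)

```text
time: 4.57
ee_pos: [0.491, 0.174, 0.2427]
tcp_rot: [179.7, 0.4, 171.2]
wrist_force: [1.4, 0.3, 1.7]
opening: 0.085
grasp_force: 0.0
```

```bash
python3 - <<'E'
from h import *
print(get_obs()['ee_pos'])
t=camera("top")[:,:,::-1];s=camera("side")[:,:,::-1];cv2.imwrite("pics/s2.png",s);cv2.imwrite("pics/t2.png",t)
cv2.imwrite("pics/m2.png",np.hstack([cv2.resize(s[70:240,210:350],(400,486)),cv2.resize(t[110:240,150:257],(400,486))]))
E
```

```text
[0.4910003  0.17399517 0.24273102]
```

View pics/m2.png

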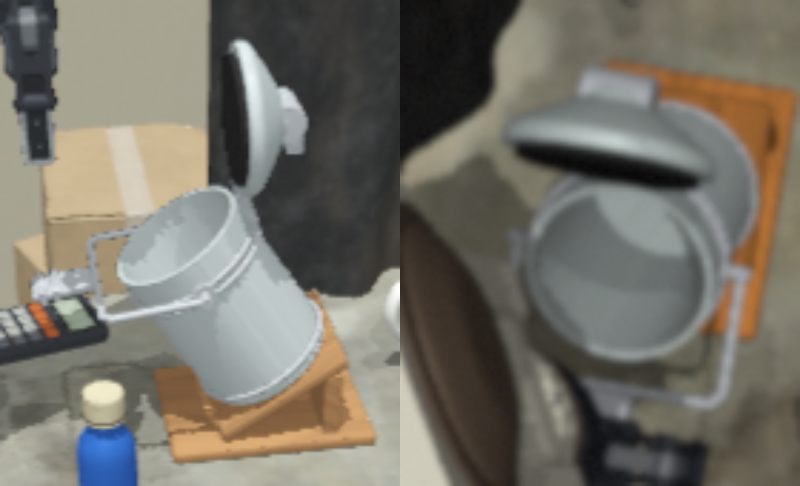

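Bail raised to about 0.5 rad. Next: above the bottle, with a numeric cap check from the wrist camera.

Call:
servo_tool(
  moves=[
    [1, -4, 0, 0],
    [6.2, -31.7, 0, 0],
    [6.2, -31.7, 0, 0],
    [6.2, -31.7, 0, 0],
    [6.2, -31.7, 0, 0],
    [6.2, -31.7, 0, 0],
    [6.2, -31.7, 0, 0],
    [6.2, -31.7, 0, 0],
    [6.2, -31.7, 0, 0],
    [6.2, -31.7, 0, 0],
    [6.2, -31.7, 0, 0],
    [6.2, -31.7, 0, 0],
  ],
)

```text
time: 5.67
ee_pos: [0.5514, -0.1434, 0.2358]
tcp_rot: [180.0, -0.1, 171.2]
wrist_force: [-0.9, -0.1, -0.6]
opening: 0.0856
grasp_force: 0.0
```

```bash
cat >> h.py <<'E'
from scipy.spatial.transform import Rotation as Ro
def wray(o,px):
    c=get_calibration("wrist");K=np.array([[c['fx'],0,c['cx']],[0,c['fy'],c['cy']],[0,0,1.]])
    T=np.eye(4);T[:3,:3]=Ro.from_euler('xyz',o['tcp_rot'],degrees=True).as_matrix();T[:3,3]=o['ee_pos'];T=T@c['tool_from_camera']
    u=cv2.undistortPoints(np.array([[px]],float),K,np.array([c['k1'],0,0,0]))[0,0]
    return T[:3,3],T[:3,:3]@np.r_[u,1]
def watz(o,px,z): a,d=wray(o,px);return a+d*(z-a[2])/d[2]
E
python3 - <<'E'
from h import *
o=get_obs();w=camera("wrist");print(o['ee_pos'],o['q'].round(1));cv2.imwrite("pics/w3.png",w[:,:,::-1])
h=cv2.cvtColor(w,cv2.COLOR_RGB2HSV);m=((h[:,:,0]>15)&(h[:,:,0]<35)&(h[:,:,1]>50)&(h[:,:,2]>150)).astype('uint8')
n,l,st,ce=cv2.connectedComponentsWithStats(m)
for i in range(1,n):
    if st[i,4]>150:print(st[i],ce[i],watz(o,ce[i],.122))
E
```

```text
[ 0.55138979 -0.14335856  0.23575323] [-14.6   7.9  13.8  95.9   0.   -5.8]
[   0   28  161  186 9880] [ 81.33299595 137.20910931] [ 0.46594143 -0.29895397  0.122     ]
[479  98  30  32 755] [493.42781457 113.29536424] [0.49934604 0.04649665 0.122     ]
[140 118  27  58 170] [158.84705882 141.83529412] [ 0.48040424 -0.23416179  0.122     ]
[  0 157  18  72 857] [  6.52975496 192.08051342] [ 0.50065494 -0.38366594  0.122     ]
[ 459  164   41  116 1429] [479.06438069 217.71378586] [0.58995554 0.0362457  0.122     ]
[266 193  31  30 734] [281.41008174 207.36103542] [ 0.55275597 -0.14068169  0.122     ]
[111 199  45  49 223] [141.69506726 214.56502242] [ 0.54015206 -0.2661036   0.122     ]
[   0  218  121   85 5882] [ 66.40377423 259.99013941] [ 0.57276157 -0.35103491  0.122     ]
[498 248  46  40 496] [513.5625    274.6108871] [0.6543529  0.07278243 0.122     ]
[  0 261  25  55 710] [  7.0971831  290.60985915] [ 0.59594307 -0.4243814   0.122     ]
```

Call:
servo_tool(
  moves=[
    [0.1, 0.2, -4, 0],
    [0.1, 0.2, -8, 0],
    [0.1, 0.2, -11, 0],
    [0.1, 0.2, -14, 0],
    [0.1, 0.2, -16.2, 0],
    [0.1, 0.2, -16.2, 0],
    [0.1, 0.2, -16.2, 0],
  ],
)

```text
time: 6.3
ee_pos: [0.552, -0.1414, 0.074]
tcp_rot: [180.0, -0.1, 171.2]
wrist_force: [0.0, -0.4, 0.5]
opening: 0.0854
grasp_force: 0.0
```

Call:
servo_tool(
  moves=[
    [0, 0, 0, 0],
    [0, 0, 0, 0],
    [0, 0, 0, 0],
    [0, 0, 0, 0],
    [0, 0, 0, 0],
    [0, 0, 0, 0],
    [0, 0, 0, 0],
    [0, 0, 0, 0],
    [0, 0, 3, 0],
    [0, 0, 6, 0],
    [0, 0, 6, 0],
  ],
  claw=1,
  force=25,
)

```text
time: 7.22
ee_pos: [0.5546, -0.1431, 0.1405]
tcp_rot: [-180.0, 0.4, 171.1]
wrist_force: [1.5, 0.3, -0.8]
opening: 0.0407
grasp_force: 26.0
```

Call:
servo_tool(
  moves=[
    [0, 0, 4, 0],
    [0, 0, 8, 0],
    [0, 2, 12, 0],
    [0, 5, 16, 0],
    [2.7, 31.1, 16, 0],
    [2.7, 31.1, 16, 0],
    [2.7, 31.1, 16, 0],
    [2.7, 31.1, 16, 0],
    [2.7, 31.1, 16, 0],
    [2.7, 31.1, 16, 0],
    [2.7, 31.1, 16, 0],
    [2.7, 31.1, 16, 0],
    [2.7, 31.1, 16, 0],
    [2.7, 31.1, 16, 0],
    [2.7, 31.1, 16, 0],
  ],
)

```text
time: 8.47
ee_pos: [0.5796, 0.1675, 0.2944]
tcp_rot: [-180.0, 0.0, 171.1]
wrist_force: [-0.6, -0.0, -0.6]
opening: 0.0404
grasp_force: 25.9
```

Call:
servo_tool(
  moves=[
    [0, 0, -3, 0],
    [0, 0, -6, 0],
    [0, 0, -7.5, 0],
    [0, 0, -9, 0],
    [0, 0, -10, 0],
    [0, 0, -10, 0],
  ],
  force=20,
)

```text
time: 8.97
ee_pos: [0.5793, 0.1672, 0.1926]
tcp_rot: [-179.9, -0.1, 171.0]
wrist_force: [1.2, -0.5, -0.8]
opening: 0.0404
grasp_force: 25.9
```

Call:
servo_tool(
  moves=[
    [0, 0, -0.6, 0],
    [0, 0, -1.2, 0],
    [0, 0, -1.8, 0],
    [0, 0, -2.4, 0],
    [0, 0, -3.0, 0],
    [0, 0, -3.0, 0],
  ],
)

```text
time: 9.47
ee_pos: [0.5796, 0.1684, 0.1636]
tcp_rot: [-180.0, -0.0, 171.1]
wrist_force: [2.7, 0.2, -1.9]
opening: 0.0405
grasp_force: 26.3
```

Call:
servo_tool(
  moves=[
    [0, 0, -0.6, 0],
    [0, 0, -1.2, 0],
    [0, 0, -1.8, 0],
    [0, 0, -2.4, 0],
    [0, 0, -3.0, 0],
    [0, 0, -3.0, 0],
  ],
)

```text
time: 9.97
ee_pos: [0.5789, 0.1684, 0.1322]
tcp_rot: [-179.9, -0.1, 171.1]
wrist_force: [1.8, 0.1, -0.9]
opening: 0.0409
grasp_force: 26.9
```

```bash
python3 - <<'E'
from h import *
print(get_obs()['ee_pos'])
t=camera("top")[:,:,::-1];s=camera("side")[:,:,::-1]
cv2.imwrite("pics/m4.png",np.hstack([cv2.resize(s[70:240,210:350],(400,486)),cv2.resize(t[110:240,150:257],(400,486))]))
E
```

```text
[0.57886016 0.16836191 0.1322355 ]
```

View pics/m4.png

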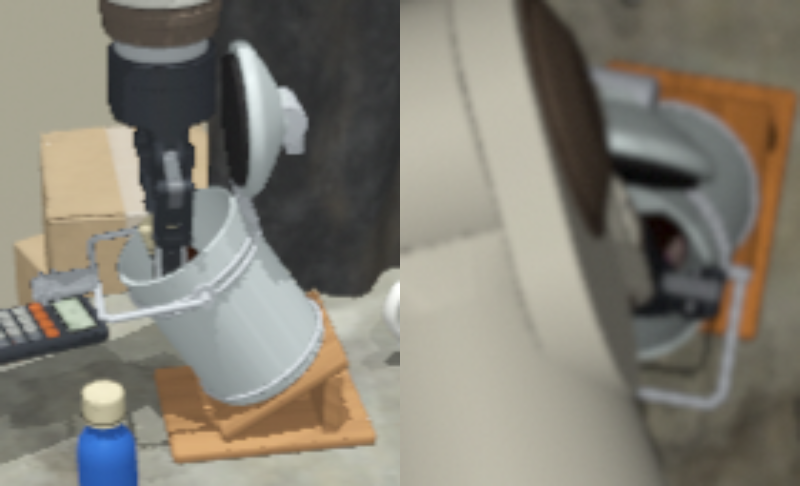

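The bottle has tilted along the canister, as planned. I'll open slightly (the full-open fingers are wider than the mouth) and lift out.

Call:
servo_tool(
  moves=[
    [0, 0, 0, 0],
    [0, 0, 0, 0],
    [0, 0, 0, 0],
    [0, 0, 0, 0],
    [0, 0, 0, 0],
    [0, 0, 0, 0],
    [0, 0, 0, 0],
    [0, 0, 0, 0],
    [0, 0, 2, 0],
    [0, 0, 4, 0],
    [0, 0, 8, 0],
    [0, 0, 12, 0],
    [-3, 0, 15, 0],
    [-6, 0, 15, 0],
    [-10, -2, 15, 0],
    [-14, -4, 15, 0],
    [-16, -4, 15, 0],
    [-16, -4, 15, 0],
    [-16, -4, 15, 0],
  ],
  claw=0.38,
)

```text
time: 11.65
ee_pos: [0.4189, 0.1284, 0.2853]
tcp_rot: [179.9, 0.1, 171.1]
wrist_force: [0.5, -0.6, -1.0]
opening: 0.053
grasp_force: 0.0
```

```bash
python3 - <<'E'
from h import *
print(get_obs()['ee_pos'])
w=camera("wrist")[:,:,::-1];s=camera("side")[:,:,::-1];t=camera("top")[:,:,::-1];cv2.imwrite("pics/w5.png",w)
cv2.imwrite("pics/m5.png",np.vstack([np.hstack([cv2.resize(s[80:230,215:345],(400,400)),cv2.resize(t[115:235,160:265],(400,400))])]))
E
```

```text
[0.41889204 0.1283574  0.28533589]
```

View pics/m5.png

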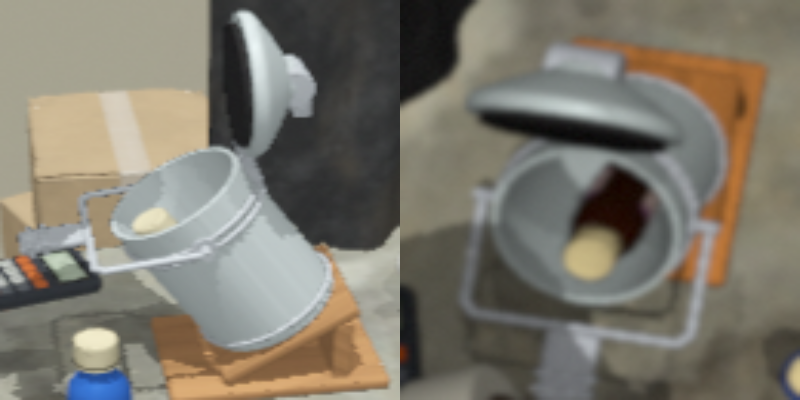

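```bash
python3 - <<'E'
from h import *
p=np.load("p.npy")
a,d=ray("top",(210.7,190.9));b,e=ray("side",(264.4,163.2))
s=np.linalg.lstsq(np.c_[d,-e],b-a,rcond=None)[0];A=a+d*s[0];B=b+e*s[1]
R=canR(p[3]);print("captop can frame",((A+B)/2-p[:3])@R,np.linalg.norm(A-B), "expect z .127")
ux=np.array([np.cos(p[3]),np.sin(p[3]),0])
for th in(2.15,2.0,1.75,1.5,1.25,1.0,.8,.6,.56,.4,.2,.1,0,-.05):
    P=can(p,lid(th,.097,0,.013))[0]; k=.012 if th>.56 else -.012
    print(th,(P+k*ux).round(4))
E
```

```text
captop can frame [-0.02540757 -0.00355725  0.12178445] 0.0005106945022873211 expect z .127
2.15 [0.6588 0.157  0.2896]
2.0 [0.6443 0.1593 0.2908]
1.75 [0.6204 0.163  0.2878]
1.5 [0.5979 0.1666 0.279 ]
1.25 [0.5783 0.1696 0.2648]
1.0 [0.5628 0.1721 0.2461]
0.8 [0.554  0.1734 0.2287]
0.6 [0.5487 0.1743 0.2099]
0.56 [0.5244 0.1781 0.206 ]
0.4 [0.5236 0.1782 0.1904]
0.2 [0.526  0.1778 0.171 ]
0.1 [0.5286 0.1774 0.1616]
0 [0.5322 0.1769 0.1525]
-0.05 [0.5343 0.1765 0.1481]
```

The bottle is down on the floor (cap top at z≈0.122 in the canister frame). Now I'll go behind the lid with the gripper shut.

Call:
servo_tool(
  moves=[
    [0, 0, 4, 0],
    [0, 0, 8.6, 0],
    [4, 0, 8.6, 0],
    [8, 1, 8.6, 0],
    [12, 1, 8.6, 0],
    [16, 2, 8.6, 0],
    [20, 2, 8.6, 0],
    [24, 2.4, 8.6, 0],
    [26.5, 2.4, 8.6, 0],
    [26.5, 2.4, 8.6, 0],
    [26.5, 2.4, 8.6, 0],
  ],
  claw=1,
)

```text
time: 12.72
ee_pos: [0.6778, 0.1503, 0.3507]
tcp_rot: [-179.9, -0.2, 171.1]
wrist_force: [-0.3, 0.1, -2.4]
opening: -0.0001
grasp_force: 0.0
```

Call:
servo_tool(
  moves=[
    [0, 0, -3, 0],
    [0, 0, -6, 0],
    [0, 0, -8.2, 0],
    [0, 0, -8.2, 0],
    [0, 0, -8.2, 0],
  ],
)

```text
time: 13.13
ee_pos: [0.6738, 0.1503, 0.2783]
tcp_rot: [179.8, 0.5, 171.1]
wrist_force: [0.5, -0.6, 1.5]
opening: 0.0001
grasp_force: 0.0
```

Call:
servo_tool(
  moves=[
    [-1, 0.2, 0.3, 0],
    [-1, 0.2, 0.3, 0],
    [-1, 0.2, 0.3, 0],
  ],
)

```text
time: 13.38
ee_pos: [0.666, 0.1528, 0.2869]
tcp_rot: [179.6, 1.0, 171.1]
wrist_force: [-0.5, 0.2, -0.2]
opening: 0.0003
grasp_force: 0.0
```

Call:
servo_tool(
  moves=[
    [-1.1, 0.3, 0.2, 0],
    [-2.2, 0.6, 0.3, 0],
    [-3.4, 0.8, 0.2, 0],
    [-4.6, 1.0, 0.1, 0],
    [-5.7, 1.2, -0.3, 0],
    [-6.8, 1.4, -0.8, 0],
    [-7.8, 1.5, -1.4, 0],
    [-8.8, 1.7, -2.2, 0],
    [-8.8, 1.7, -2.2, 0],
  ],
)

```text
time: 14.13
ee_pos: [0.5762, 0.17, 0.2643]
tcp_rot: [179.6, 0.9, 171.2]
wrist_force: [-6.0, -0.0, 7.5]
opening: -0.0
grasp_force: 4.0
```

Call:
servo_tool(
  moves=[
    [-0.6, 0.1, 0.6, 0],
    [-1.4, 0.2, -0.2, 0],
    [-2.2, 0.3, -1.3, 0],
    [-2.7, 0.4, -2.3, 0],
    [-3.2, 0.5, -3.3, 0],
    [-3.5, 0.5, -4.3, 0],
    [-3.7, 0.5, -5.3, 0],
    [-3.7, 0.5, -5.3, 0],
  ],
)

```text
time: 14.8
ee_pos: [0.5404, 0.1746, 0.2074]
tcp_rot: [179.7, 0.7, 171.1]
wrist_force: [-1.5, -0.1, -0.7]
opening: -0.0002
grasp_force: 0.0
```

Call:
servo_tool(
  moves=[
    [-1, 0.2, 0.3, 0],
    [-1.9, 0.3, 0, 0],
    [-1.9, 0.3, -1, 0],
    [-1.9, 0.3, -2, 0],
    [-1.7, 0.3, -3, 0],
    [-1.6, 0.3, -3.9, 0],
    [-1.4, 0.3, -4.8, 0],
    [-1.2, 0.2, -5.4, 0],
    [-1.2, 0.2, -5.4, 0],
  ],
)

```text
time: 15.55
ee_pos: [0.5277, 0.1759, 0.1509]
tcp_rot: [179.8, 0.5, 171.1]
wrist_force: [-0.6, -0.2, 0.5]
opening: -0.0001
grasp_force: 0.0
```

Call:
servo_tool(
  moves=[
    [0.2, 0, -0.3, 0],
    [0.3, 0, -0.6, 0],
    [0.3, 0, -0.6, 0],
    [0.3, 0, -0.6, 0],
  ],
)

```text
time: 15.88
ee_pos: [0.5301, 0.1763, 0.1494]
tcp_rot: [179.7, 0.6, 171.1]
wrist_force: [-12.6, -2.1, 17.8]
opening: -0.0003
grasp_force: 10.3
```

The reaction is along the lid normal, so it is pressed shut. I'll retreat and check lid and bail.

Call:
servo_tool(
  moves=[
    [-0.5, 0, 1, 0],
    [-1, 0, 4, 0],
    [-1, 0, 8, 0],
    [-1, 0, 11, 0],
    [-4, 0, 13, 0],
    [-8, -1, 13, 0],
    [-12, -4, 13, 0],
    [-15, -6, 13, 0],
    [-15, -6, 13, 0],
    [-15, -6, 13, 0],
  ],
  claw=0,
)

```text
time: 16.72
ee_pos: [0.3798, 0.1156, 0.2787]
tcp_rot: [179.7, 0.8, 171.1]
wrist_force: [0.7, 0.6, -0.6]
opening: 0.0857
grasp_force: 0.0
```

```bash
python3 - <<'E'
from h import *
print(get_obs()['ee_pos'])
p=np.load("p.npy")
s=camera("side")[:,:,::-1].copy();t=camera("top")[:,:,::-1].copy();cv2.imwrite("pics/s6.png",s);cv2.imwrite("pics/t6.png",t)
k=5;a=np.linspace(0,6.28,90);out=[]
disc=np.array([lid(0,.056+.054*np.cos(u),.054*np.sin(u),.013) for u in a])
for n,im,(x0,y0,x1,y1) in(("side",s,(218,115,298,215)),("top",t,(170,140,250,240))):
    c=cv2.resize(im[y0:y1,x0:x1],None,fx=k,fy=k,interpolation=2)
    for P,col in[(disc,(0,0,255)),(np.array([bail(.55,r,y) for r,y in[(.122,0),(.074,0),(.074,-.063),(0,-.063)]]),(0,255,0)),(np.array([bail(.4,r,y) for r,y in[(.122,0),(.074,0),(.074,-.063),(0,-.063)]]),(255,0,0))]:
        q=(proj(n,can(p,P))-[x0,y0]+.5)*k;cv2.polylines(c,[q.astype(int)],False,col,1)
    out.append(c)
cv2.imwrite("pics/m6.png",np.hstack(out))
E
```

```text
[0.37984923 0.1156092  0.27871162]
```

View pics/m6.png

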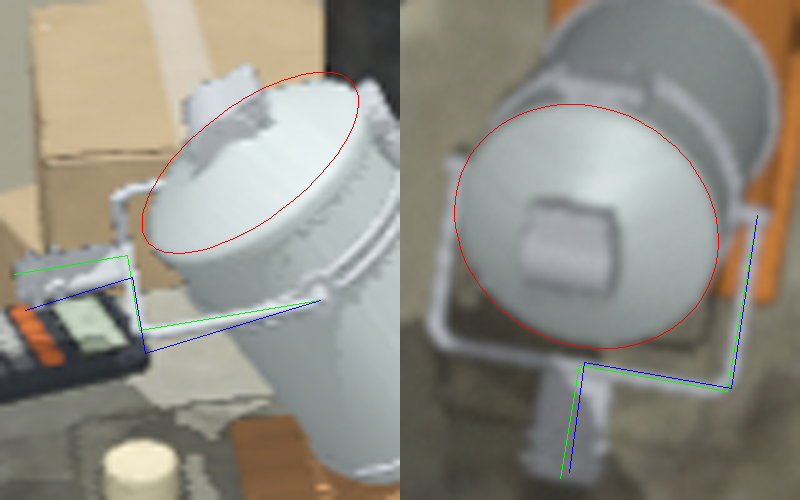

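The overlay fits: lid shut (red), bail at about 0.53 (green line). Next, the arc waypoints for the tab.

```bash
python3 - <<'E'
from h import *
p=np.load("p.npy");print(get_obs()['ee_pos'])
b=can(p,bail(.54,.110))[0];print(b)
for th in np.r_[.54:1.5:.12,1.5,1.6,1.66,1.72,1.78,1.84,1.9]:print(round(th,2),((can(p,bail(th,.110))[0]-b)*100).round(2))
E
```

```text
[0.38145887 0.11653967 0.27756168]
[0.4907335  0.18336801 0.12934275]
0.54 [0. 0. 0.]
0.66 [-0.06  0.01  1.32]
0.78 [ 0.03 -0.01  2.63]
0.9 [ 0.28 -0.04  3.93]
1.02 [ 0.68 -0.11  5.18]
1.14 [ 1.23 -0.19  6.38]
1.26 [ 1.91 -0.3   7.5 ]
1.38 [ 2.72 -0.43  8.54]
1.5 [ 3.65 -0.57  9.46]
1.6 [ 4.5  -0.71 10.14]
1.66 [ 5.05 -0.79 10.51]
1.72 [ 5.61 -0.88 10.84]
1.78 [ 6.19 -0.97 11.14]
1.84 [ 6.79 -1.06 11.4 ]
1.9 [ 7.4  -1.16 11.63]
```

Call:
servo_tool(
  moves=[
    [3, 2, 0, 0],
    [6, 4, 0, 0],
    [9, 6, 0, 0],
    [10.9, 6.6, 0, 0],
    [10.9, 6.6, -3, 0],
    [10.9, 6.6, -7, 0],
    [10.9, 6.6, -11, 0],
    [10.9, 6.6, -14, 0],
    [10.9, 6.6, -16, 0],
    [10.9, 6.6, -16, 0],
    [10.9, 6.6, -16, 0],
  ],
)

```text
time: 17.73
ee_pos: [0.4899, 0.1826, 0.1159]
tcp_rot: [179.8, 0.5, 171.1]
wrist_force: [0.5, 0.1, -0.0]
opening: 0.0855
grasp_force: 0.0
```

Call:
servo_tool(
  moves=[
    [0, 0, 0, 0],
    [0, 0, 0, 0],
    [0, 0, 0, 0],
    [0, 0, 0, 0],
    [0, 0, 0, 0],
    [0, 0, 0, 0],
    [0, 0, 0, 0],
    [0, 0, 0, 0],
    [0, 0, 0, 0],
  ],
  claw=1,
  force=30,
)

```text
time: 18.48
ee_pos: [0.4903, 0.1818, 0.1174]
tcp_rot: [179.8, 0.7, 171.1]
wrist_force: [1.3, -4.6, 1.3]
opening: 0.0294
grasp_force: 34.7
```

Call:
servo_tool(
  moves=[
    [0, 0, 0.7, 0],
    [-0.1, 0, 1.3, 0],
    [0, 0, 2.0, 0],
    [0, 0, 2.6, 0],
    [0.15, 0, 3.3, 0],
    [0.3, 0, 3.9, 0],
    [0.5, -0.1, 4.5, 0],
    [0.7, -0.1, 5.2, 0],
    [0.95, -0.1, 5.8, 0],
    [1.2, -0.2, 6.4, 0],
    [1.6, -0.2, 7.0, 0],
    [1.9, -0.3, 7.5, 0],
    [2.3, -0.4, 8.0, 0],
    [2.7, -0.4, 8.5, 0],
    [3.2, -0.5, 9.0, 0],
    [3.6, -0.6, 9.4, 0],
    [3.6, -0.6, 9.4, 0],
  ],
)

```text
time: 19.9
ee_pos: [0.5265, 0.1762, 0.2118]
tcp_rot: [179.8, 0.6, 171.1]
wrist_force: [-2.3, -4.3, -0.9]
opening: 0.0289
grasp_force: 32.5
```

Call:
servo_tool(
  moves=[
    [0.4, -0.1, 0.35, 0],
    [0.85, -0.1, 0.7, 0],
    [1.1, -0.2, 0.9, 0],
    [1.4, -0.2, 1.05, 0],
    [1.7, -0.3, 1.2, 0],
    [2.0, -0.3, 1.4, 0],
    [2.3, -0.35, 1.55, 0],
    [2.5, -0.4, 1.7, 0],
    [2.8, -0.4, 1.8, 0],
    [3.1, -0.5, 1.9, 0],
    [3.1, -0.5, 1.9, 0],
    [3.1, -0.5, 1.9, 0],
  ],
  force=50,
)

```text
time: 20.9
ee_pos: [0.5568, 0.1714, 0.23]
tcp_rot: [179.8, 0.6, 171.1]
wrist_force: [-3.6, -2.7, -2.5]
opening: 0.0283
grasp_force: 50.2
```

Call:
servo_tool(
  moves=[
    [0.3, 0, 0.1, 0],
    [0.5, 0, 0.2, 0],
    [0.5, 0, 0.2, 0],
    [0.5, 0, 0.2, 0],
  ],
)

```text
time: 21.23
ee_pos: [0.5621, 0.1708, 0.232]
tcp_rot: [179.8, 0.6, 171.1]
wrist_force: [-2.7, -5.5, -4.2]
opening: 0.0283
grasp_force: 49.9
```

Call:
servo_tool(
  moves=[
    [0.3, 0, 0.1, 0],
    [0.6, 0, 0.2, 0],
    [0.6, 0, 0.2, 0],
    [0.6, 0, 0.2, 0],
  ],
)

```text
time: 21.57
ee_pos: [0.5676, 0.17, 0.234]
tcp_rot: [179.9, 0.6, 171.1]
wrist_force: [-4.6, -10.4, -2.6]
opening: 0.028
grasp_force: 49.9
```

Call:
servo_tool(
  moves=[
    [0.3, 0, 0.1, 0],
    [0.6, 0, 0.1, 0],
    [0.6, 0, 0.1, 0],
    [0.6, 0, 0.1, 0],
  ],
)

```text
time: 21.9
ee_pos: [0.572, 0.1694, 0.2351]
tcp_rot: [-180.0, 0.4, 171.0]
wrist_force: [-13.8, -13.9, 0.6]
opening: 0.0283
grasp_force: 48.9
```

```bash
python3 - <<'E'
from h import *
p=np.load("p.npy");o=get_obs();print(o['ee_pos'],o['wrist_force'],o['torque'])
s=camera("side");im0=cv2.imread("pics/s6.png")
cv2.imwrite("pics/s7.png",s[:,:,::-1])
# bail near arm: edge brightness score along the projected arm & bar for each angle, minus both sides
g=cv2.cvtColor(s,cv2.COLOR_RGB2GRAY).astype(np.float32)
def score(g,th,y):
    P=np.array([bail(th,r,y) for r in np.linspace(.015,.072,60)]);q=proj("side",can(p,P))
    d=q[-1]-q[0];n=np.array([-d[1],d[0]])/np.linalg.norm(d)
    f=lambda z:cv2.remap(g,(z[:,0]).astype('f4').reshape(-1,1),(z[:,1]).astype('f4').reshape(-1,1),1).mean()
    return f(q)-.5*(f(q+3*n)+f(q-3*n))
for nm,G,ths in(("before",cv2.cvtColor(im0,cv2.COLOR_BGR2GRAY).astype('f4'),np.arange(.3,.8,.04)),("now",g,np.arange(1.3,2.05,.04))):
    print(nm,[(round(t,2),round(float(score(G,t,-.063)),1)) for t in ths])
E
```

```text
[0.57199429 0.16941179 0.23505019] [-13.82755649 -13.90545727   0.61410732] [-2.67270775  3.09895818 -0.32183561]
before [(np.float64(0.3), -13.2), (np.float64(0.34), -14.2), (np.float64(0.38), -12.8), (np.float64(0.42), -5.0), (np.float64(0.46), 14.0), (np.float64(0.5), 46.6), (np.float64(0.54), 61.1), (np.float64(0.58), 42.1), (np.float64(0.62), 13.1), (np.float64(0.66), -6.1), (np.float64(0.7), -7.3), (np.float64(0.74), -4.4), (np.float64(0.78), -6.4)]
now [(np.float64(1.3), -1.2), (np.float64(1.34), -1.0), (np.float64(1.38), -0.1), (np.float64(1.42), 0.7), (np.float64(1.46), 2.6), (np.float64(1.5), 5.2), (np.float64(1.54), 6.0), (np.float64(1.58), 3.8), (np.float64(1.62), 0.9), (np.float64(1.66), 0.6), (np.float64(1.7), 3.3), (np.float64(1.74), -1.0), (np.float64(1.78), -14.1), (np.float64(1.82), -26.3), (np.float64(1.86), -15.7), (np.float64(1.9), -1.6), (np.float64(1.94), 9.6), (np.float64(1.98), 13.5), (np.float64(2.02), 9.3)]
```

```bash
cat > ang.py <<'E'
from h import *
def run(name):
    p=np.load("p.npy");s=camera("side");cv2.imwrite(f"pics/{name}.png",s[:,:,::-1]);o=get_obs()
    D=np.abs(s[:,:,::-1].astype('f4')-cv2.imread("pics/s6.png").astype('f4')).sum(2)
    f=lambda z:cv2.remap(D,z[:,:1].astype('f4'),z[:,1:].astype('f4'),1)[:,0]
    for y in(-.063,.063):
      print(y,[(round(t,2),int(f(proj("side",can(p,np.array([bail(t,r,y) for r in np.linspace(.02,.072,50)])))).mean())) for t in np.arange(1.4,2.1,.05)])
E
python3 - <<'E'
from ang import *
run("s8")
E
```

```text
-0.063 [(np.float64(1.4), 14), (np.float64(1.45), 15), (np.float64(1.5), 15), (np.float64(1.55), 15), (np.float64(1.6), 24), (np.float64(1.65), 41), (np.float64(1.7), 54), (np.float64(1.75), 83), (np.float64(1.8), 126), (np.float64(1.85), 122), (np.float64(1.9), 82), (np.float64(1.95), 41), (np.float64(2.0), 28), (np.float64(2.05), 30), (np.float64(2.1), 29)]
0.063 [(np.float64(1.4), 52), (np.float64(1.45), 76), (np.float64(1.5), 93), (np.float64(1.55), 105), (np.float64(1.6), 104), (np.float64(1.65), 95), (np.float64(1.7), 102), (np.float64(1.75), 110), (np.float64(1.8), 116), (np.float64(1.85), 147), (np.float64(1.9), 154), (np.float64(1.95), 146), (np.float64(2.0), 137), (np.float64(2.05), 109), (np.float64(2.1), 74)]
```

The diff peak puts the bail at about 1.83 rad, behind the hump. I'll release, lift off and recheck.

Call:
servo_tool(
  moves=[
    [0, 0, 0, 0],
    [0, 0, 0, 0],
    [0, 0, 0, 0],
    [0, 0, 0, 0],
    [0, 0, 0, 0],
    [0, 0, 2, 0],
    [0, 0, 5, 0],
    [0, 0, 8, 0],
    [-2, 0, 11, 0],
    [-6, -1, 12, 0],
    [-10, -2, 12, 0],
    [-14, -4, 12, 0],
    [-18, -5, 12, 0],
    [-20, -6, 12, 0],
    [-20, -6, 12, 0],
    [-20, -6, 12, 0],
  ],
  claw=0,
)

```text
time: 23.33
ee_pos: [0.3732, 0.1112, 0.3562]
tcp_rot: [179.7, 0.8, 171.1]
wrist_force: [1.0, -0.1, -0.6]
opening: 0.0856
grasp_force: 0.0
```

```bash
python3 - <<'E'
from ang import *
run("s9")
p=np.load("p.npy");t=camera("top");cv2.imwrite("pics/t9.png",t[:,:,::-1])
D=np.abs(t[:,:,::-1].astype('f4')-cv2.imread("pics/t6.png").astype('f4')).sum(2)
f=lambda z:cv2.remap(D,z[:,:1].astype('f4'),z[:,1:].astype('f4'),1)[:,0].mean()
print([(round(h,2),int(f(proj("top",can(p,np.array([bail(h,.074,y) for y in np.linspace(-.06,-.025,40)]))))))for h in np.arange(1.4,2.1,.05)])
o=get_obs();print(o['ee_pos'],o['wrist_force'])
E
```

```text
-0.063 [(np.float64(1.4), 14), (np.float64(1.45), 14), (np.float64(1.5), 15), (np.float64(1.55), 17), (np.float64(1.6), 26), (np.float64(1.65), 44), (np.float64(1.7), 58), (np.float64(1.75), 91), (np.float64(1.8), 134), (np.float64(1.85), 125), (np.float64(1.9), 72), (np.float64(1.95), 18), (np.float64(2.0), 5), (np.float64(2.05), 4), (np.float64(2.1), 3)]
0.063 [(np.float64(1.4), 41), (np.float64(1.45), 63), (np.float64(1.5), 81), (np.float64(1.55), 90), (np.float64(1.6), 92), (np.float64(1.65), 77), (np.float64(1.7), 76), (np.float64(1.75), 75), (np.float64(1.8), 63), (np.float64(1.85), 48), (np.float64(1.9), 22), (np.float64(1.95), 5), (np.float64(2.0), 5), (np.float64(2.05), 3), (np.float64(2.1), 3)]
[(np.float64(1.4), 15), (np.float64(1.45), 15), (np.float64(1.5), 16), (np.float64(1.55), 16), (np.float64(1.6), 16), (np.float64(1.65), 18), (np.float64(1.7), 27), (np.float64(1.75), 22), (np.float64(1.8), 20), (np.float64(1.85), 22), (np.float64(1.9), 73), (np.float64(1.95), 13), (np.float64(2.0), 13), (np.float64(2.05), 11), (np.float64(2.1), 11)]
[0.37447879 0.11163592 0.35503973] [ 0.23521619 -0.08967967  0.31440679]
```

Near arm at about 1.82 rad and bar at about 1.87, so the bail stays behind the hump after release. Handing in.

```bash
python3 -c "
from workcell import *
print(job_done())"
```

```text
the job is handed in; nothing more can be done
None
```

I handed the job in at about 23 s of the 67 s allowed, but the hand-in gave no verdict: the bottle is down in the canister, the lid is shut, and camera checks after release put the bail at about 1.82 to 1.87 rad, behind the hump.

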